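Weigh the basket of spent phone batteries on the spring balance

TASK

Weigh the wire basket of spent phone batteries: pick it up by its black grip, hang its loop in the hook of the spring balance, and ease the weight onto the spring slowly (2 or 3 cm a second at most), keeping hold until the balance carries all of it, so that the pointer neither jumps nor is pulled past the true weight when you let go. Leave the basket hanging still and free on the hook, without knocking the balance or tipping the basket, and leave the phone, the jar and the screwdriver where they are.

Things in the scene. Friction and masses are not known exactly. Their poses are not given: they have to be found in the camera images.
- basket: Steel wire basket packed with flat spent phone batteries, 110 (x) x 90 (y) x 45 mm high, loose, on a 3 mm mat; 0.25 to 0.85 kg, differs each time, balanced on its upright axis. 5 mm wires slope from its two y sides (36 mm out, 64 mm up) together to a black upright grip topped by a hanging loop, 207 mm high in all. Same both ways round. Origin: centre of the underside, z up.
- basket_grip (a point): Middle of the black plastic grip on the basket's axis, 107 mm above its underside. The grip is 22 mm (basket x) by 14 mm (basket y, pinch across this), from 83 to 131 mm up. The balance's tube will be straight above it when hung, so come in tilted, along the basket's x.
- basket_loop (a point): Underside of the top of the hanging loop, the surface that bears on the hook: on the basket's axis, 202 mm above its underside, 95 mm above basket_grip. Oval loop of 5 mm wire in the basket's y-z plane (one looks through it along the basket's x); opening 23 mm wide, 37 mm high. Axes as the basket's.
- scale: Spring balance on a fixed clamp stand. Origin: underside of the 12 mm thick base plate, straight below the hook; z up. The open side of the hook faces -x, roughly towards the robot. The base plate (190 x 110 mm, from 50 mm before the hook to 140 mm behind it) and the rod lie turned 35 degrees from +x towards +y. The balance stands left and the basket right, or the other way round.
- scale_rod (a point): Foot of the stand's upright rod (12 mm thick, 607 mm high) on the base plate, 125 mm from the hook's axis: x = +102, y = +72 mm in the balance's frame. A cross bar from the rod, 555 mm above the balance's origin, holds the tube.
- scale_tube (a point): Centre of the lower end of the balance's upright tube (29 mm diameter, clear window below, metal above, 233 mm long; the clamp round it is 38 mm), 358 mm above the balance's origin, 60 mm above the unloaded hook_seat. A black pointer disc in the window moves with the hook.
- hook_seat (a point): Bottom of the hook's bowl, upper surface of the wire, where the loop must bear; on the tube's axis, 298 mm above the balance's origin unloaded; moves down with the hook. Axes as the balance's. J hook of 5 mm wire in the x-z plane: tip at -x, shank at x = +9 mm (back on the axis from 46 mm above the seat), 13 mm clear between. The loop goes over the tip towards +x, then down.
- hook_tip (a point): Top of the hook's free tip, 12 mm to -x of hook_seat and 16 mm above it (axes as the balance's); moves with the hook.
- hook (a joint): Downward travel of hook and pointer in m: 0 unloaded, stop at 0.075. Spring 140 N/m (7 mm per 100 g), lightly damped (2.5 N s/m): let go with load not yet carried, it bounces. Slides straight down, does not swing or turn. The basket comes to rest at 0.018 (0.25 kg) to 0.060 (0.85 kg) and then clears the base plate by 20 mm or more.
- phone: Bystander: black smartphone lying flat, 147 (x) x 71 x 8 mm, origin at the centre of its underside. Leave it alone.
- jar: Bystander: small white jar with black lid, 44 mm diameter, 45 mm high, origin at the centre of its underside. Leave it alone.
- screwdriver: Bystander: small screwdriver with black handle, 150 mm long along its x, lying on the left part of the mat; origin near its middle. Leave it alone.

How it is judged:
By the outcome, as a careful person would: the job done as asked, in the order asked, and still so for the second after the job is handed in, with the robot touching nothing.
It also fails if it takes over 61 s, if anything falls off the work surface, if the arm or the gripper's body presses on something with over 40 N, if the wrist force passes 120 N, or if a joint passes its speed limit or range.

ROBOT

A 6-joint arm with a two-finger parallel gripper is mounted at the origin on the work surface. World frame = base frame: x ahead of the robot, y to its left, z up, the work surface at z = 0. Lengths are in mm, angles in rad, forces in N, time in s.
With the tool pointing down it reaches from about 350 to 775 mm from the base axis. Payload 7.3 kg.
Tool frame: the origin (TCP) lies on the centre line of the jaws, within the pads' length; the fingertips stand 17 mm ahead of it and the grasp point (between the pads) lies 2 mm behind it; z points along the fingers, y is the line along which they close (so a half turn about z gives the same grasp; the last joint's range is limited). The gripper opens to 92 mm and grips with 3 to 60 N. Pads are 19 mm wide; open, the fingers measure 130 mm over their backs; the gripper's body (75 mm by 190 mm) begins 47 mm behind the grasp point.
Start: joints at [1.181, 0.342, 1.524, -0, 1.275, -0.146], TCP at [126.714, 509.497, 243.741] pointing down, gripper open.
Joint ranges: [-2.53, 2.53], [-0.77, 2.02], [0.04, 2.7], [-1, 4.14], [0.28, 2.66], [-3.11, 3.11]. Speed limits (rad/s): [2.57, 2.57, 3.14, 3.14, 3.14, 3.14].

INTERFACE

Orientations are given as a rotation vector (axis times angle).
In Python, from plant import * gives the robot as it stands. The module is installed in compiled form; this text tells all that it offers. Calls block until the motion is done:
- goto(position, orientation): joint-space move of the TCP to a pose.
- move_l(position, frame=None, feed=150, contact_N=None): straight line of the TCP; frame=None keeps the orientation; feed is the mean speed in mm/s. With contact_N (N) it stops when the force on the tool has changed by that much, and returns True; else False.
- move_joints(angles): joint-space move.
- grip(opening): finger opening in mm; the grip force is fixed at half the most; returns when the fingers have stopped.
- dwell(seconds).
- solve_ik(position, orientation): joint angles nearest the present ones, or None.
- state(): the state.
- capture(name): name is "scene" or "top"; returns (picture, depth): 384x512x3 uint8, red, green, blue; 384x512 float32, mm along the optical axis (not along the pixel's ray), 0 where there is no reading.
- camera_params(name): a dict with "fx", "fy", "cx", "cy" (pixels), "k1" (the pictures are not rectified: a ray, as slopes to the right and down, at radius r is drawn at 1 + k1 r^2 times it, then the intrinsics apply), "T" (4x4, takes a point from camera to world coordinates). Camera axes: x right, y up, looking along -z (the intrinsics and any distortion apply to the point x, -y, -z); pixel columns grow to the right and rows downward; lengths in mm; the calibration is good to about 2 mm. A picture is of the moment at which its call begins. camera_params takes no time and is no camera call.
A pose or a line that the arm cannot do raises Unreachable and nothing moves.
- finish_job(): hands the job in; it is judged then, once.
The state is a dict: "clock": time; "joints": joint angles; "joint_vel": joint speeds; "effort": joint torques, N m; "ee_pos": TCP position; "eef_rot": TCP orientation; "ft_force": force on the tool from outside, world axes, zero at the start; "ft_torque": the same for the moment, N m; "finger_gap": finger opening in mm; "gripper_force": force on a finger pad.
Only numpy, scipy, OpenCV 4.12 (cv2) and the standard library are available. Lean on these libraries where they do the work, as an engineer would, in place of code of your own. Each camera call takes 0.05 s, during which the arm holds its last target. There are 200 camera calls.

## Working session

There is one attempt and no reset: what is moved stays moved. The work goes in short steps, each a Python script; the robot and the scene stay as the last script left them, time stands still between calls to the robot, and variables do not carry over. Pictures are saved under pics/ and viewed, at most 10 in all, crops included, and the job is handed in when it is done.

```bash
mkdir -p pics
cat > h.py <<'E'
import numpy as np, cv2
from plant import *
def save(n,im): cv2.imwrite('pics/'+n+'.png',cv2.cvtColor(im,cv2.COLOR_RGB2BGR))
def rays(cam,uv):
    p=camera_params(cam); uv=np.atleast_2d(np.asarray(uv,float))
    s=np.stack([(uv[:,0]-p['cx'])/p['fx'],(uv[:,1]-p['cy'])/p['fy']],1)
    q=s.copy()
    for _ in range(20): q=s/(1+p['k1']*(q**2).sum(1,keepdims=True))
    d=np.c_[q[:,0],-q[:,1],-np.ones(len(q))]
    T=np.array(p['T']); return T[:3,3],d@T[:3,:3].T
def plane(cam,uv,z):
    o,d=rays(cam,uv); return o+d*((z-o[2])/d[:,2:])
def cloud(cam,depth):
    v,u=np.mgrid[:384,:512]; o,d=rays(cam,np.c_[u.ravel(),v.ravel()])
    return (o+d*depth.ravel()[:,None]).reshape(384,512,3)
def proj(cam,P):
    p=camera_params(cam);T=np.array(p['T']);c=(np.atleast_2d(P)-T[:3,3])@T[:3,:3]
    q=np.c_[c[:,0],-c[:,1]]/-c[:,2:]; q=q*(1+p['k1']*(q**2).sum(1,keepdims=True))
    return np.c_[q[:,0]*p['fx']+p['cx'],q[:,1]*p['fy']+p['cy']]
E
python3 - <<'E'
from h import *
for n in('scene','top'):
    im,d=capture(n); save(n,cv2.resize(im,(800,600),interpolation=cv2.INTER_CUBIC)); np.savez(n+'.npz',im=im,d=d)
    p=camera_params(n); print(n,{k:np.round(v,3).tolist() for k,v in p.items()})
    print((d>0).mean())
print(state())
E
```

```text
scene {'fx': 372.198, 'fy': 372.198, 'cx': 258.958, 'cy': 193.347, 'k1': -0.028, 'T': [[-0.522, -0.504, 0.688, 1102.349], [0.853, -0.288, 0.436, 448.96], [-0.022, 0.815, 0.579, 721.134], [0.0, 0.0, 0.0, 1.0]]}
0.9962209065755209
top {'fx': 367.378, 'fy': 367.378, 'cx': 254.472, 'cy': 194.701, 'k1': -0.057, 'T': [[0.036, 0.978, -0.206, 357.29], [-0.999, 0.035, -0.008, 65.707], [-0.001, 0.206, 0.979, 1120.523], [0.0, 0.0, 0.0, 1.0]]}
0.99591064453125
{'clock': 0.1, 'joints': array([ 1.18099625e+00,  3.42638283e-01,  1.52491288e+00,  1.46800277e-05,
        1.27538599e+00, -1.45986134e-01]), 'joint_vel': array([ 5.01378141e-04, -1.46945041e-03, -3.39514145e-03, -9.94599917e-05,
        1.30317872e-03, -1.53225708e-03]), 'effort': array([ 2.37409833e-03, -4.32008207e+01, -2.44690830e+01,  7.20658922e-02,
        5.25405875e-02, -6.58372505e-05]), 'ee_pos': array([126.57763325, 509.17069806, 243.12510779]), 'eef_rot': array([-3.81995825e-01, -3.11790930e+00,  2.03052468e-03]), 'ft_force': array([ 0.61256755, -0.34314137,  0.1317962 ]), 'ft_torque': array([-0.01490436,  0.00151686,  0.03987136]), 'gripper_force': 0.0, 'finger_gap': 91.77079086229027}
```

View pics/scene.png

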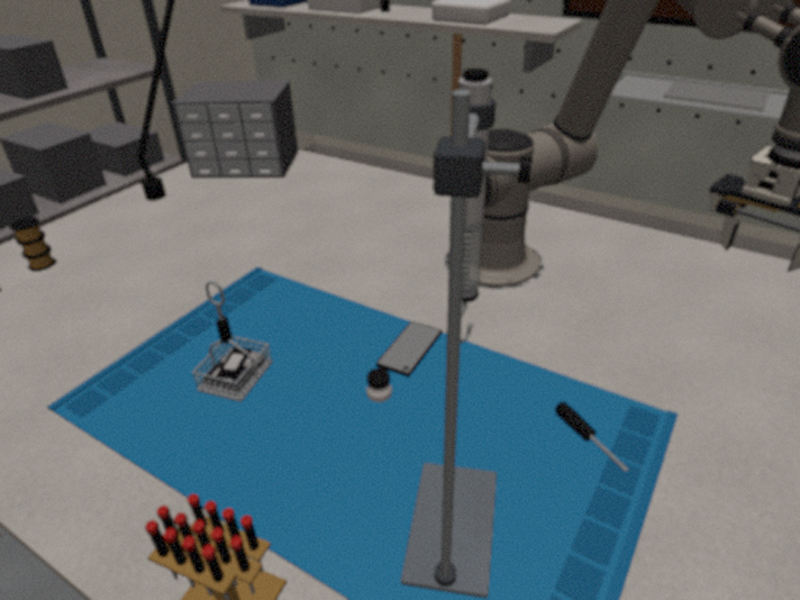

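View pics/top.png

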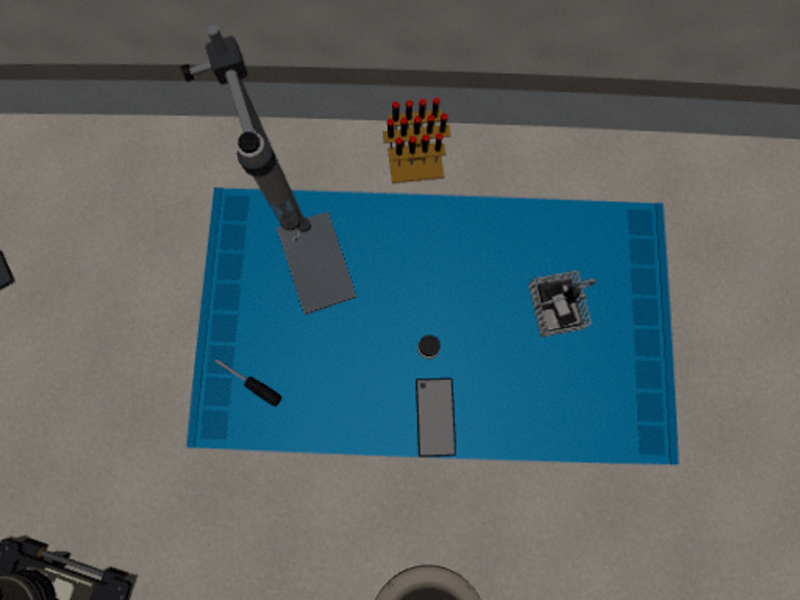

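The scene view shows the basket at (232,365) with its grip at (223,330) and loop at (215,293). The rod foot is at (445,570) and the tube end at (470,295). The top view shows the basket at (562,303) and the base plate at (317,263), with the tube leaning up-left to (250,140). So the balance is on the left (+y) and the basket on the right.

```bash
cat > m.py <<'E'
from h import *
D={n:np.load(n+'.npz') for n in('scene','top')}
C={n:cloud(n,D[n]['d']) for n in D}
for n in D:
    P=C[n]; im=D[n]['im'].astype(int)
    hsv=cv2.cvtColor(D[n]['im'],cv2.COLOR_RGB2HSV)
    # plate
    m=(P[...,2]>8)&(P[...,2]<22)&(P[...,0]>350)&(P[...,0]<850)&(P[...,1]>120)&(P[...,1]<420)&(hsv[...,1]<90)
    k,l,s,c=cv2.connectedComponentsWithStats(m.astype(np.uint8)); i=1+s[1:,4].argmax()
    cs,_=cv2.findContours((l==i).astype(np.uint8),0,2)
    uv=np.vstack([a[:,0] for a in cs]); w=plane(n,uv,15)
    print(n,'plate',s[i],cv2.minAreaRect(w[:,:2].astype(np.float32)),np.median(P[l==i][:,2]))
    # mat height
    b=(hsv[...,1]>150)&(hsv[...,0]>90)&(hsv[...,0]<115); print('mat z',np.median(P[b][:,2]))
    # basket
    q=(P[...,2]>10)&(P[...,0]>420)&(P[...,0]<700)&(P[...,1]<-80)&(P[...,1]>-330)
    k,l,s,c=cv2.connectedComponentsWithStats(q.astype(np.uint8)); print('basket comps',s[1:][s[1:,4]>8].tolist())
    Q=P[q]; 
    for a,bb in((30,55),(85,130),(140,215)):
        R=Q[(Q[:,2]>a)&(Q[:,2]<bb)]
        if len(R)>4: print(a,len(R),R.mean(0).round(1),R.std(0).round(1), cv2.minAreaRect(R[:,:2].astype(np.float32)))
    # tube/rod columns
    for a,bb in((50,250),(280,350),(365,470),(480,540),(590,606)):
        t=(P[...,2]>a)&(P[...,2]<bb)&(P[...,0]>400)&(P[...,0]<900)&(P[...,1]>100)&(P[...,1]<420)
        if t.sum()>4:
            R=P[t]; print('col',a,t.sum(),np.median(R,0).round(1),R.min(0).round(),R.max(0).round())
s=D['scene']['im']; save('crop1',cv2.resize(s[150:230,255:335],(600,600),interpolation=cv2.INTER_CUBIC))
t=D['top']['im']
a=cv2.resize(t[100:210,130:240],(400,400),interpolation=cv2.INTER_CUBIC); b=cv2.resize(t[160:225,330:395],(400,400),interpolation=cv2.INTER_CUBIC)
save('crop2',np.hstack([a,b]))
E
python3 m.py
```

```text
scene plate [ 257  297   60   85 3478] ((675.54736328125, 245.01182556152344), (190.881103515625, 109.01933288574219), 21.11749839782715) 16.136750127714947
mat z 4.038124931095751
basket comps [[123, 180, 51, 76, 1301]]
30 572 [ 604.4 -234.9   38.3] [34.4 27.5  6. ] ((601.6857299804688, -238.20904541015625), (111.960205078125, 94.35111236572266), 13.10407543182373)
85 108 [ 604.9 -233.1  109.3] [ 6.8  3.1 11.9] ((603.1775512695312, -232.05604553222656), (14.576187133789062, 24.530075073242188), 77.20514678955078)
140 97 [ 602.3 -237.3  181.1] [ 2.6  9.6 20. ] ((602.303955078125, -237.8756866455078), (6.185415267944336, 32.40760040283203), 11.964275360107422)
col 50 538 [753.1 274.2 153. ] [746. 100.  51.] [900. 279. 249.]
col 280 335 [752.4 273.8 315.4] [620. 225. 280.] [755. 279. 350.]
col 365 1186 [645.4 241.  421.8] [622. 229. 365.] [755. 279. 470.]
col 480 517 [752.4 274.2 509.4] [626. 230. 480.] [756. 279. 540.]
col 590 277 [750.4 271.4 594.8] [624. 219. 590.] [755. 279. 606.]
top plate [ 178  136   50   65 1888] ((671.3087158203125, 242.8956756591797), (187.9068145751953, 108.
[... 195 characters left out ...]
607421875), (110.6422119140625, 90.15062713623047), 12.640641212463379)
85 44 [ 597.7 -233.1  107.9] [ 5.9  3.9 12.2] ((597.1726684570312, -233.25843811035156), (22.616952896118164, 12.143097877502441), 37.71233367919922)
140 60 [ 600.5 -238.   185.9] [ 2.5  9.  20. ] ((600.6217041015625, -237.96551513671875), (6.298059463500977, 30.790193557739258), 15.131841659545898)
col 50 118 [746.6 267.5 135.3] [740. 100.  51.] [900. 273. 249.]
col 280 44 [639.8 230.8 305. ] [618. 223. 282.] [749. 271. 348.]
col 365 388 [624.5 226.3 421.6] [616. 213. 365.] [751. 277. 470.]
col 480 267 [620.4 223.3 507.3] [616. 214. 480.] [749. 270. 540.]
col 590 191 [633.8 229.  594.1] [621. 216. 590.] [749. 278. 606.]
```

View pics/crop1.png

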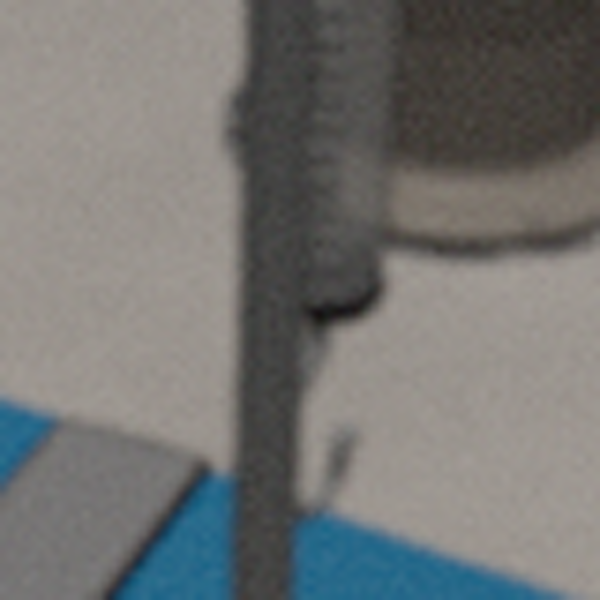

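View pics/crop2.png

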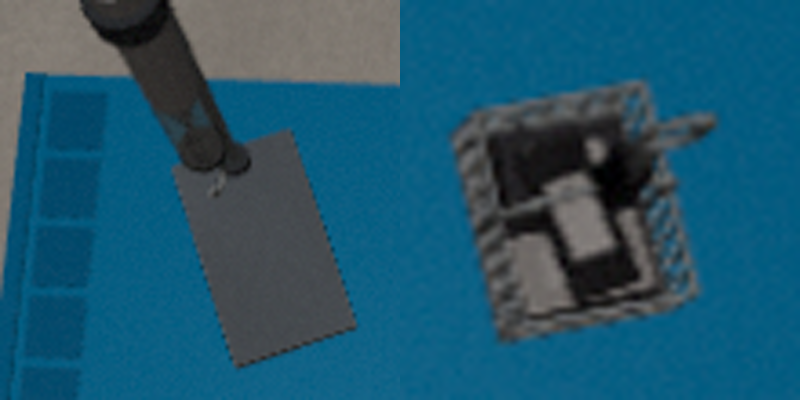

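Crop 1 shows the hook tip at scene pixel ≈(301,208), just right of the rod. Crop 2 shows it at top pixel ≈(191,149). The basket's long side is turned about 13°. Next I'll check the predicted hook against these pixels and check reachability.

```bash
cat >> h.py <<'E'
from scipy.spatial.transform import Rotation as Ro
def ori(psi,th,sgn=1):
    p,t=np.radians([psi,th]); z=np.array([np.sin(t)*np.cos(p),np.sin(t)*np.sin(p),-np.cos(t)])
    y=sgn*np.array([-np.sin(p),np.cos(p),0]); return Ro.from_matrix(np.c_[np.cross(y,z),y,z]).as_rotvec(),z
YB=12.9; BX=np.array([601.3,-238.5,3.]); YS=-14.0; SX=np.array([631.4,227.8,3.])
def sv(p): # balance-frame to world
    return SX+Ro.from_euler('z',YS,degrees=True).apply(p)
E
python3 - <<'E'
from h import *
tip=sv([-12,0,314]); seat=sv([0,0,298]); print('tip',tip,proj('scene',tip),proj('top',tip)); print('tube end',proj('scene',sv([0,0,358])),proj('top',sv([0,0,358])))
# triangulate rough
o1,d1=rays('scene',[301,207.6]);o2,d2=rays('top',[191,149]);A=np.c_[d1[0],-d2[0]];t=np.linalg.lstsq(A,o2-o1,rcond=None)[0];print('tri',o1+d1[0]*t[0],o2+d2[0]*t[1])
print('loop px',proj('scene',BX+[0,0,202]),proj('top',BX+[0,0,202]))
G=BX+[0,0,107]; H=sv([0,0,298-95])
for th in(55,60,65):
  for sg in(1,-1):
    for nm,pt,ps in(('pick',G,YB),('pre',G-120*ori(YB,th)[1],YB),('hangup',H+[0,0,30],YS),('app',H+[0,0,30]-60*np.array([.97,-.242,0]),YS),('low',H-[0,0,62],YS)):
        r,z=ori(ps,th,sg); q=solve_ik(pt+2*z,r); print(th,sg,nm,None if q is None else np.round(q,2))
E
```

```text
tip [619.75645128 230.70306275 317.        ] [[300.94254822 206.55450452]] [[187.17627294 152.38612054]]
tube end [[297.47535516 189.01170139]] [[185.2965693  140.96500759]]
tri [623.25414226 232.50685513 317.68512453] [628.09077285 222.42775415 317.34915398]
loop px [[135.80077795 181.74861898]] [[375.86097422 179.37223117]]
55 1 pick [-0.84  0.64  1.95  1.62  0.8   2.26]
55 1 pre [-1.05  0.44  2.06  1.37  0.93  2.38]
55 1 hangup None
55 1 app None
55 1 low None
55 -1 pick [-0.84  0.64  1.95  1.62  0.8  -0.88]
55 -1 pre [-1.05  0.44  2.06  1.37  0.93 -0.77]
55 -1 hangup None
55 -1 app None
55 -1 low None
60 1 pick [-0.87  0.68  1.98  1.72  0.89  2.13]
60 1 pre [-1.1   0.49  2.1   1.48  1.01  2.21]
60 1 hangup None
60 1 app None
60 1 low None
60 -1 pick [-0.87  0.68  1.98  1.72  0.89 -1.01]
60 -1 pre [-1.1   0.49  2.1   1.48  1.01 -0.93]
60 -1 hangup None
60 -1 app None
60 -1 low None
65 1 pick [-0.9   0.72  2.01  1.8   0.99  2.02]
65 1 pre [-1.14  0.56  2.14  1.55  1.09  2.06]
65 1 hangup None
65 1 app None
65 1 low None
65 -1 pick [-0.9   0.72  2.01  1.8   0.99 -1.13]
65 -1 pre [-1.14  0.56  2.14  1.55  1.09 -1.08]
65 -1 hangup None
65 -1 app None
65 -1 low None
```

Run:
```python
from h import *
H=sv([0,0,298-95])
for th in(30,35,40,45,50,55,60,70):
  row=[]
  for ps in range(-20,61,5):
    ok=''
    for sg in (1,-1):
      a=0
      for dz,dx in((30,0),(30,-40),(-62,0)):
        r,z=ori(ps,th,sg); q=solve_ik(sv([dx,0,203+dz])+2*z,r); a+=q is not None
      ok+=str(a)
    row.append(f'{ps}:{ok}')
  print(th,*row)
for th,ps in((45,0),(45,20),(60,20),(60,10)):
  r,z=ori(ps,th,-1); print(th,ps,solve_ik(sv([0,0,203])+2*z,r))
```

```text
30 -20:33 -15:33 -10:33 -5:33 0:33 5:33 10:33 15:33 20:33 25:33 30:33 35:33 40:33 45:33 50:33 55:33 60:33
35 -20:33 -15:33 -10:33 -5:33 0:33 5:33 10:22 15:22 20:22 25:33 30:33 35:33 40:33 45:33 50:33 55:33 60:23
40 -20:32 -15:22 -10:22 -5:22 0:22 5:22 10:22 15:22 20:22 25:22 30:33 35:33 40:23 45:33 50:33 55:33 60:23
45 -20:21 -15:11 -10:11 -5:22 0:22 5:00 10:00 15:00 20:00 25:11 30:33 35:33 40:33 45:23 50:23 55:33 60:33
50 -20:00 -15:00 -10:00 -5:00 0:00 5:00 10:00 15:00 20:00 25:11 30:33 35:33 40:33 45:33 50:33 55:33 60:33
55 -20:00 -15:00 -10:00 -5:11 0:11 5:11 10:11 15:11 20:11 25:22 30:33 35:33 40:33 45:33 50:33 55:33 60:33
60 -20:00 -15:00 -10:00 -5:11 0:33 5:33 10:33 15:33 20:33 25:33 30:33 35:33 40:33 45:33 50:33 55:33 60:33
70 -20:00 -15:00 -10:11 -5:33 0:33 5:33 10:33 15:33 20:33 25:33 30:33 35:33 40:33 45:33 50:33 55:33 60:33
45 0 None
45 20 None
60 20 [ 0.15806942  0.42573008  2.05578002  2.71846844  0.41194062 -1.27580684]
60 10 [ 0.26859585  0.43346032  2.03979287  3.3597874   0.38522159 -1.72631558]
```

Run:
```python
from h import *
G=BX+[0,0,107]
for th in(65,70,75):
  for sg in (-1,1):
    for nm,d in (('pick',0),('pre',120)):
      r,z=ori(YB,th,sg); q=solve_ik(G-d*z+2*z,r); print(th,sg,nm,None if q is None else q.round(2))
  for ps in (-8,-4,0):
    for dx,dz in((-60,40),(-60,30),(0,30),(0,-62)):
        r,z=ori(ps,th,-1); q=solve_ik(sv([dx,0,203+dz])+2*z,r); print(th,ps,dx,dz,None if q is None else q.round(2))
    r,z=ori(ps,th,-1)
    for dz in(-18,-62):
        q=solve_ik(sv([0,0,203+dz])-100*z,r); print('retract',dz,None if q is None else q.round(2))
    q=solve_ik(np.array([480,0,240]),r);print('mid',None if q is None else q.round(2))
```

```text
65 -1 pick [-0.9   0.72  2.01  1.8   0.99 -1.13]
65 -1 pre [-1.14  0.56  2.14  1.55  1.09 -1.08]
65 1 pick [-0.9   0.72  2.01  1.8   0.99  2.02]
65 1 pre [-1.14  0.56  2.14  1.55  1.09  2.06]
65 -8 -60 40 None
65 -8 -60 30 None
65 -8 0 30 None
65 -8 0 -62 [ 0.46  0.65  2.    3.98  0.76 -1.97]
retract -18 None
retract -62 None
mid [-0.19  0.13  2.53  3.07  0.65 -1.53]
65 -4 -60 40 None
65 -4 -60 30 [ 0.52  0.4   2.08  4.13  0.65 -2.17]
65 -4 0 30 [ 0.42  0.44  1.98  4.06  0.57 -2.18]
65 -4 0 -62 [ 0.42  0.64  2.04  3.83  0.74 -1.89]
retract -18 [ 0.55  0.37  2.16  4.11  0.69 -2.12]
retract -62 [ 0.55  0.47  2.2   3.98  0.78 -1.95]
mid [-0.28  0.12  2.54  2.83  0.67 -1.41]
65 0 -60 40 [ 0.48  0.36  2.1   4.    0.58 -2.12]
65 0 -60 30 [ 0.48  0.38  2.11  3.96  0.6  -2.08]
65 0 0 30 [ 0.38  0.43  2.01  3.88  0.53 -2.07]
65 0 0 -62 [ 0.38  0.63  2.07  3.67  0.73 -1.82]
retract -18 [ 0.49  0.35  2.21  3.92  0.65 -2.01]
retract -62 [ 0.49  0.46  2.24  3.8   0.76 -1.86]
mid [-0.38  0.12  2.55  2.6   0.7  -1.31]
70 -1 pick [-0.92  0.77  2.02  1.86  1.1  -1.22]
70 -1 pre [-1.18  0.65  2.16  1.
[... 1553 characters left out ...]
 3.09  1.16 -1.56]
75 -4 -60 40 [ 0.55  0.47  2.14  3.93  0.9  -1.95]
75 -4 -60 30 [ 0.55  0.49  2.15  3.92  0.92 -1.92]
75 -4 0 30 [ 0.44  0.53  2.06  3.83  0.84 -1.93]
75 -4 0 -62 [ 0.44  0.74  2.08  3.73  1.04 -1.75]
retract -18 [ 0.59  0.52  2.25  3.9   1.03 -1.83]
retract -62 [ 0.59  0.64  2.27  3.85  1.13 -1.73]
mid [-0.31  0.34  2.66  2.89  1.17 -1.54]
75 0 -60 40 [ 0.5   0.45  2.18  3.79  0.88 -1.88]
75 0 -60 30 [ 0.5   0.48  2.19  3.77  0.9  -1.85]
75 0 0 30 [ 0.4   0.52  2.09  3.68  0.83 -1.85]
75 0 0 -62 [ 0.4   0.74  2.11  3.59  1.04 -1.7 ]
retract -18 [ 0.52  0.51  2.3   3.74  1.03 -1.76]
retract -62 [ 0.52  0.64  2.32  3.7   1.15 -1.67]
mid [-0.42  0.34  2.67  2.71  1.19 -1.51]
```

Run:
```python
from h import *
r,z=ori(YB,70,-1); G=BX+[0,0,107]; T=G+2*z
r0,_=ori(0,45,-1)
q=solve_ik(np.array([400,60,330]),r0); print(q.round(2)); move_joints(q)
goto(T-110*z,r); grip(60)
dwell(.3); f0=state()['ft_force']; np.save('f0.npy',f0); print(f0,state()['clock'])
print(move_l(T,feed=100,contact_N=4)); s=state(); print(s['ee_pos']-T,s['ft_force'])
im,d=capture('scene'); a=im[150:260,90:200]; im2,d2=capture('top'); b=im2[140:250,310:420]
save('grasp',np.hstack([cv2.resize(x,(400,400),interpolation=cv2.INTER_CUBIC) for x in(a,b)]))
```

```text
[-0.09 -0.34  2.21  0.13  0.49  1.39]
[-0.10938201  0.20014569  0.43466628] 5.2667
False
[-0.28686249 -0.30293177  0.15027999] [ 0.14247329 -0.40509601  0.12728307]
```

View pics/grasp.png

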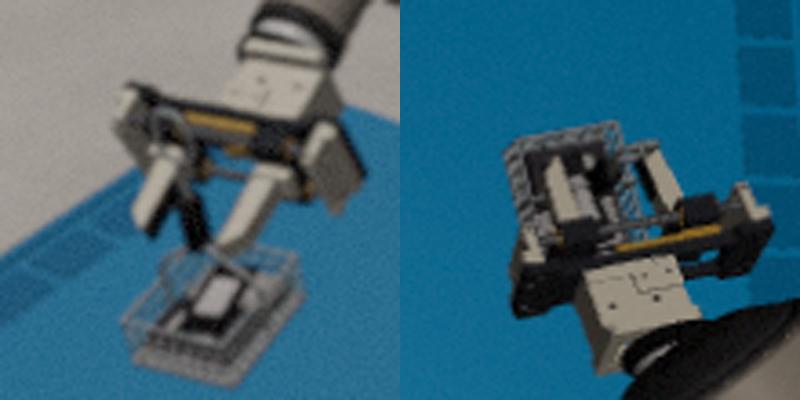

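The fingers straddle the black grip, seen at (190,215) in the left panel, and nothing has been touched. I'll close, lift and weigh.

Run:
```python
from h import *
r,z=ori(YB,70,-1); T=BX+[0,0,107]+2*z
grip(0); s=state(); print(s['finger_gap'],s['gripper_force'],s['ft_force'],s['ft_torque'])
move_l(T+[0,0,140],feed=80); dwell(.4)
F=[]
for _ in range(20): dwell(.02); F.append(state()['ft_force'])
F=np.array(F); print(F.mean(0),F.std(0)); W=np.load('f0.npy')[2]-F.mean(0)[2]
np.save('fl.npy',F.mean(0)); print('W',W,'ext',W/.14)
print(state()['clock'], state()['finger_gap'])
im,d=capture('scene'); im2,d2=capture('top'); np.savez('lift.npz',s=im,sd=d,t=im2,td=d2)
for n,d in(('scene',d),('top',d2)):
    P=cloud(n,d); tc=state()['ee_pos']-2*z
    m=(np.abs(P[...,0]-tc[0])<25)&(np.abs(P[...,1]-tc[1])<25)&(P[...,2]>tc[2]+65)&(P[...,2]<tc[2]+120)
    Q=P[m]; print(n,m.sum(),(np.median(Q,0)-tc).round(1),(Q.min(0)-tc).round(1),(Q.max(0)-tc).round(1),cv2.minAreaRect(Q[:,:2].astype(np.float32)))
    m=(np.abs(P[...,0]-tc[0])<90)&(np.abs(P[...,1]-tc[1])<90)&(P[...,2]<tc[2]-50)&(P[...,2]>60); print('bottom z',np.percentile(P[m][:,2],[2,50,98])-tc[2])
```

```text
13.694460952339263 29.99392032623291 [-0.4717786  -1.30763294 -0.85336183] [-0.27101424  0.86030417 -0.12210452]
[ 0.20488551 -0.03442112 -4.26541894] [0.43215089 0.41756663 0.48016515]
W 4.700085225285205 ext 33.57203732346575
10.0417 13.976241702747746
scene 76 [ 0.3  4.5 85.3] [ -6.9 -14.7  65.4] [  6.3  17.5 102.5] ((601.1322631835938, -237.4130096435547), (8.01927661895752, 32.897308349609375), 11.771552085876465)
bottom z [-104.9942961   -80.42713459  -60.2542781 ]
top 50 [-1.4  5.6 90. ] [ -6.3 -14.7  65.1] [  4.2  16.3 102.7] ((600.7261352539062, -237.3757781982422), (5.092440128326416, 31.93347930908203), 11.613218307495117)
bottom z [-105.12659679  -79.89414658  -60.3877903 ]
```

Run:
```python
from h import *
r,z=ori(-4,70,-1)
move_l(sv([-45,0,203+24])+2*z,r,feed=110); s=state(); print(s['clock'],s['ee_pos']-sv([-45,0,227])-2*z,s['finger_gap'])
dwell(.3)
im,d=capture('scene'); im2,d2=capture('top'); np.savez('app.npz',s=im,sd=d,t=im2,td=d2)
L=sv([-45,0,298+24]); tip=sv([-12,0,314])
for n,dd in(('scene',d),('top',d2)):
    print(n,'loop',proj(n,L),'tip',proj(n,tip),'seat',proj(n,sv([0,0,298])))
    P=cloud(n,dd); m=(np.abs(P[...,0]-L[0])<22)&(np.abs(P[...,1]-L[1])<25)&(P[...,2]>L[2]-35)&(P[...,2]<L[2]+15)
    Q=P[m]; print(m.sum(),'loop c',cv2.minAreaRect(Q[:,:2].astype(np.float32)),Q[:,2].max(),'exp',L)
u,v=proj('scene',tip)[0].astype(int); a=im[v-35:v+35,u-35:u+35]
u,v=proj('top',tip)[0].astype(int); b=im2[v-25:v+25,u-25:u+25]
save('app',np.hstack([cv2.resize(x,(400,400),interpolation=cv2.INTER_CUBIC) for x in(a,b)]))
```

```text
14.6333 [ 0.01399887 -0.19871999 -0.0463712 ] 13.577353324668747
scene loop [[312.92736854 195.07741637]] tip [[300.94254822 206.55450452]] seat [[296.18538042 216.62347188]]
128 loop c ((589.0455322265625, 239.03065490722656), (33.94111633300781, 6.568721294403076), 84.75005340576172) 331.9742817888036 exp [587.73669232 238.6864853  325.        ]
top loop [[181.95542139 164.66581658]] tip [[187.17627294 152.38612054]] seat [[190.00587174 149.8635066 ]]
54 loop c ((587.2410888671875, 238.2334442138672), (32.126495361328125, 5.1306962966918945), 88.1015853881836) 332.0708063905462 exp [587.73669232 238.6864853  325.        ]
```

View pics/app.png

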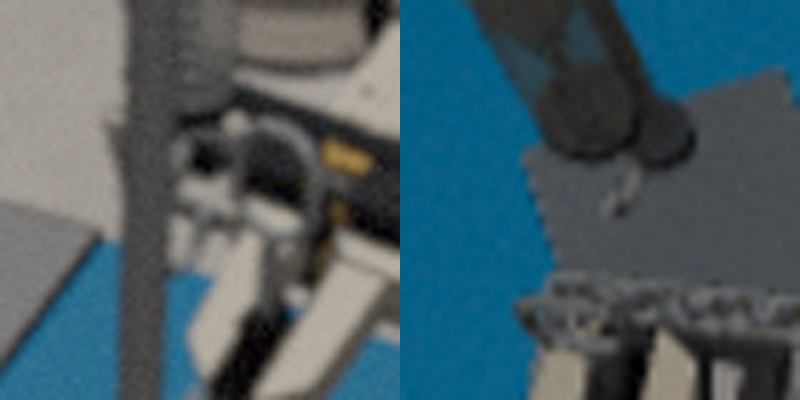

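Left panel: the loop (230–320, 120–240) is in front of the hook. Right panel: the hook tip is at (612,210), about 1.4 px right of the prediction. I'll apply a small shift, then go in with contact guards.

```bash
cat >> h.py <<'E'
SX=SX+[-.5,-1,0]
def meanF(n=25):
    F=[]
    for _ in range(n): dwell(.02); F.append(state()['ft_force'])
    return np.mean(F,0)
E
python3 - <<'E'
from h import *
r,z=ori(-4,70,-1)
t=lambda dx,dz: sv([dx,0,203+dz])+2*z
move_l(t(-45,24),feed=20)
b=meanF(10); print('air',b)
print(move_l(t(0,24),feed=30,contact_N=3)); print(state()['ee_pos']-t(0,24),meanF(10)-b)
im,d=capture('scene'); im2,d2=capture('top'); np.savez('in.npz',s=im,t=im2)
tip=sv([-12,0,314])
u,v=proj('scene',tip)[0].astype(int); a=im[v-35:v+35,u-35:u+35]
u,v=proj('top',tip)[0].astype(int); c=im2[v-25:v+25,u-25:u+25]
save('in',np.hstack([cv2.resize(x,(400,400),interpolation=cv2.INTER_CUBIC) for x in(a,c)]))
print(state()['clock'],state()['finger_gap'])
E
```

```text
air [-0.04526109 -0.04608572 -4.09158605]
False
[-0.12505156  0.08364255 -0.02453526] [ 0.03394919 -0.01613381 -0.23970877]
17.3667 13.955010322122515
```

View pics/in.png

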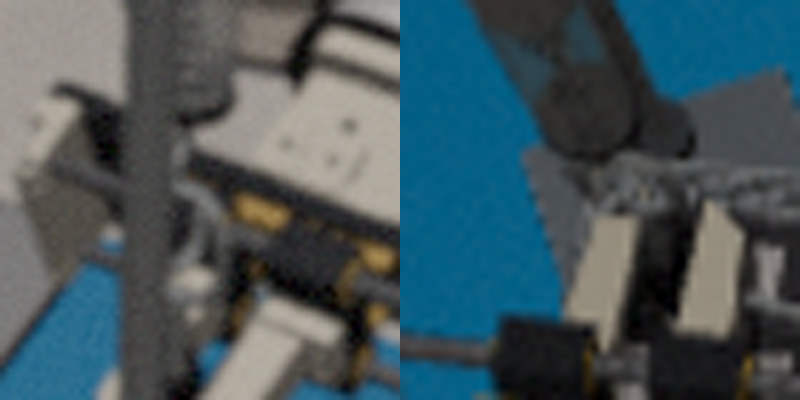

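No contact; the loop is around the hook line. I'll lower past the tip and then ease onto the spring while logging the load.

Run:
```python
from h import *
r,z=ori(-4,70,-1)
t=lambda dx,dz: sv([dx,0,203+dz])+2*z
b=meanF(15); print('air',b,state()['clock'])
for dz in(4,-10,-16):
    c=move_l(t(0,dz),feed=12,contact_N=3 if dz>0 else None)
    f=meanF(15); print(dz,c,(state()['ee_pos']-t(0,dz)).round(2),(f-b).round(2),f.round(2),state()['ft_torque'].round(2))
    if c: break
print(state()['clock'],state()['finger_gap'])
im,d=capture('scene'); im2,d2=capture('top'); np.savez('low.npz',s=im,t=im2)
tip=sv([-12,0,305])
u,v=proj('scene',tip)[0].astype(int); a=im[v-35:v+35,u-35:u+35]
u,v=proj('top',tip)[0].astype(int); c=im2[v-25:v+25,u-25:u+25]
save('low',np.hstack([cv2.resize(x,(400,400),interpolation=cv2.INTER_CUBIC) for x in(a,c)]))
```

```text
air [-0.2070764  -0.1337454  -4.19727245] 17.6167
4 False [-0.   -0.    0.03] [ 0.47 -0.07  0.14] [ 0.26 -0.2  -4.06] [ 0.04  1.34 -0.05]
-10 False [0.   0.02 0.07] [0.18 0.16 1.13] [-0.02  0.02 -3.07] [-0.02  1.09 -0.02]
-16 False [ 0.03 -0.    0.13] [ 0.12 -0.05  2.17] [-0.09 -0.19 -2.03] [ 0.06  0.97 -0.02]
22.15 13.610031884284753
```

View pics/low.png

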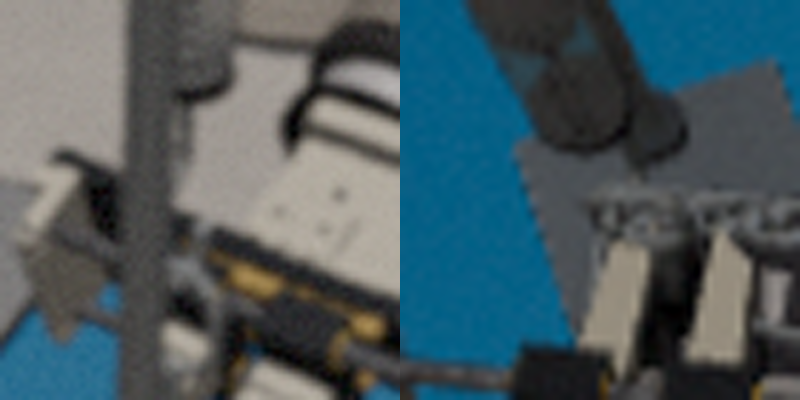

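The force rises about 0.14 N/mm from the seat height, so the loop bears in the bowl. I'll continue to the balance point.

Run:
```python
from h import *
r,z=ori(-4,70,-1)
t=lambda dx,dz: sv([dx,0,203+dz])+2*z
for dz in(-25,-29):
    move_l(t(0,dz),feed=8); f=meanF(50); s=state(); print(dz,f.round(2),(s['ee_pos']-t(0,dz)).round(2),s['clock'])
move_l(t(0,-30.5),feed=5); f=meanF(50); print(-30.5,f.round(3),state()['clock'],state()['finger_gap'])
```

```text
-25 [-0.15  0.03 -0.89] [ 0.   -0.   -0.02] 24.3583
-29 [ 0.04  0.04 -0.22] [-0.01  0.03 -0.01] 25.8417
-30.5 [-0.161 -0.072 -0.   ] 27.125 13.419638740011466
```

Run:
```python
from h import *
r,z=ori(-4,70,-1)
p=state()['ee_pos']
grip(60); dwell(.5); print(meanF(20).round(2),state()['clock'])
im0,_=capture('scene')
move_l(p-110*z,feed=60,contact_N=5); print(state()['ee_pos']-p+110*z)
dwell(2); A,dA=capture('scene'); dwell(.4); B,dB=capture('scene'); T,dT=capture('top')
print('motion',[np.abs(cv2.GaussianBlur(x,(5,5),0).astype(int)-cv2.GaussianBlur(B,(5,5),0)).mean((0,1)).max() for x in(A,)])
P=cloud('scene',dB); m=(P[...,0]>540)&(P[...,0]<700)&(P[...,1]>150)&(P[...,1]<310)&(P[...,2]>40)&(P[...,2]<115)
Q=P[m]; print(m.sum(),cv2.minAreaRect(Q[:,:2].astype(np.float32)),np.percentile(Q[:,2],[1,5,50,95]),state()['clock'])
a=B[100:300,220:370]; b=T[110:230,140:260]
save('end',np.hstack([cv2.resize(a,(400,533),interpolation=cv2.INTER_CUBIC),cv2.resize(b,(400,533),interpolation=cv2.INTER_CUBIC)]))
```

```text
[ 0.02  0.04 -0.05] 28.8583
[ 0.17478015 -0.07349156 -0.11308893]
motion [np.float64(0.678131103515625)]
1758 ((631.4265747070312, 227.89785766601562), (91.84890747070312, 110.99993133544922), 86.54347229003906) [ 70.63303036  72.92201007  94.82625618 113.54311295] 33.4417
```

View pics/end.png

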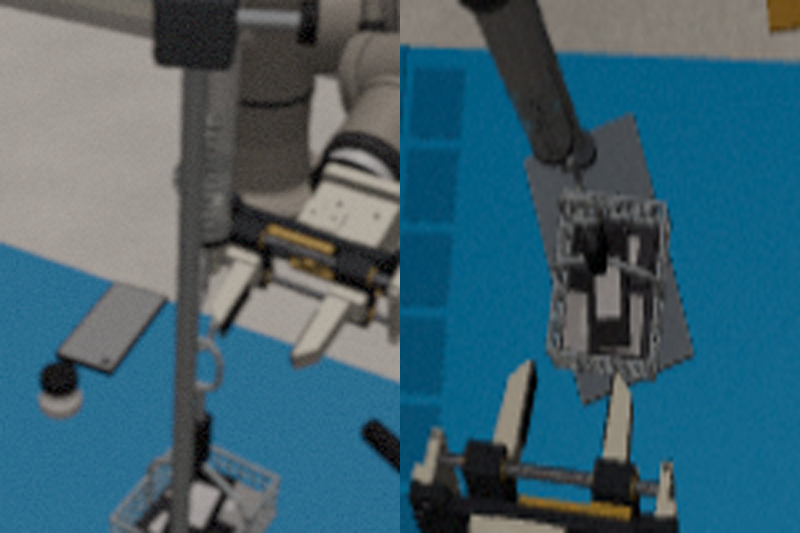

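The basket hangs level and centred under the tube, with its underside at z ≈ 70 mm. The gripper is well clear of it and the phone and jar look undisturbed, so I'm handing in.

```bash
python3 -c "
from plant import *
dwell(1.5); print(finish_job(), state()['clock'])"
```

```text
the job is handed in; nothing more can be done
the job is handed in; nothing more can be done
```

The basket is hanging still and free on the balance hook at about 0.43 kg (about 30.5 mm of spring travel), released with the wrist force at about 0 N, the gripper withdrawn clear of it, and the job handed in at about 35 s.

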